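Let the waiting parcel into the drop-off box

TASK

Two lever-operated drop-off boxes stand on the parcel counter; on the chute of one of them a small parcel is waiting. Press that box's lever right down with the fingertips so that its lid opens fully, and keep it down until the parcel has slid into the box; then ease the lever slowly back up so that the lid comes down shut without slamming. Work the lid only by its lever, do not touch the parcel, leave the other box shut and leave everything else on the counter where it is.

Things in the scene. Friction and masses are not known exactly. Their poses are not given: they have to be found in the camera images.
- hopper_a: grey sheet-steel drop-off box 150 (its x) x 150 (y) x 130 high, flat lid, fixed to the counter. Origin: centre of underside; x runs from the lever side (facing the robot, turned up to 0.2 rad) to the chute side. The lever reaches x = -214; a chute slopes down 32 deg to the lid, from x = 202, z = 214 to x = 75, z = 134. Left or right by chance. The parcel waits here.
- hopper_b: grey sheet-steel drop-off box 150 (its x) x 150 (y) x 130 high, flat lid, fixed to the counter. Origin: centre of underside; x runs from the lever side (facing the robot, turned up to 0.2 rad) to the chute side. The lever reaches x = -214; a chute slopes down 32 deg to the lid, from x = 202, z = 214 to x = 75, z = 134. Left or right by chance. Its chute is empty.
- lever_a: lever of hopper_a: bar pivoted at its origin (90 in front of the box's centre, 85 up), reaching 100 towards the robot to a black pad 48 x 60 x 8. Rests tilted 0.25 rad up; swings down 0.5 rad to a hard stop, lifting the lid by twice its angle. Takes 4 to 8 N at first, half that when open; the lid's weight pushes it back up: the pad follows a finger drawn back slowly and snaps up if let go
- lever_b: lever of hopper_b: bar pivoted at its origin (90 in front of the box's centre, 85 up), reaching 100 towards the robot to a black pad 48 x 60 x 8. Rests tilted 0.25 rad up; swings down 0.5 rad to a hard stop, lifting the lid by twice its angle. Takes 4 to 8 N at first, half that when open; the lid's weight pushes it back up: the pad follows a finger drawn back slowly and snaps up if let go
- pad_a (a point): centre of the top face of the pad of lever_a, the point to press from above; moves with the lever: 117 above the counter at rest, 67 fully pressed, about 100 from the pivot. There is free room above and in front of it; the box's front wall is 110 behind it
- pad_b (a point): centre of the top face of the pad of lever_b, the point to press from above; moves with the lever: 117 above the counter at rest, 67 fully pressed, about 100 from the pivot. There is free room above and in front of it; the box's front wall is 110 behind it
- lid_a (a joint): lid of hopper_a: grey plate 140 x 150 hinged along the box's lever-side rim, with a 34 high upright lip on its far edge that holds back what waits on the chute. 0 = shut, grows as the far edge rises, 1.0 rad = fully open (lever fully down). No damper: with the lever let go it falls and slams at several rad/s; arriving shut at under 1 rad/s is gentle
- lid_b (a joint): lid of hopper_b: grey plate 140 x 150 hinged along the box's lever-side rim, with a 34 high upright lip on its far edge that holds back what waits on the chute. 0 = shut, grows as the far edge rises, 1.0 rad = fully open (lever fully down). No damper: with the lever let go it falls and slams at several rad/s; arriving shut at under 1 rad/s is gentle
- parcel: the waiting parcel: a small cardboard carton 80 x 65 x 30, 0.1 to 0.2 kg, with a pale tape band; it lies flat on the chute of hopper_a against the lid's lip. Origin: centre of its underside. Once the far edge of the lid has risen above it, it slides under the lid into the box by itself, in about 1 s
- tape_roll: bystander: roll of brown parcel tape lying flat, 90 across x 48 high, between the two boxes; origin under its centre
- ink_stamp: bystander: upright wooden hand stamp, 40 across x 82 high, between the two boxes; origin under its centre
- stapler: bystander: black stapler 150 x 36 x 56 high, at the left; origin under its centre
- small_carton: bystander: taped carton 130 x 100 x 70 high standing on the counter at the left, not the parcel of the task; origin under its centre
- pen_cup: bystander: dark metal cup with pens, 76 across, 145 high over the pens, at the right; origin under its centre
- bar_scanner: bystander: hand scanner lying at the right, 145 x 70 x 32 high; origin under its middle
- staple_box: bystander: flat cardboard box of staples 70 x 50 x 25 high, nearest the robot; origin under its centre
Not all that is in view belongs to the job. What is shaped like the parcel but green, pink or yellow is not meant.

How it is judged (in metres and radians):
On the way:
1. the lever is held down by the fingers with the lid fully open (joint above 0.85) until the parcel is in the box (value of joint lid_a above 0.85 rad and contact force between the fingers and lever_a above 0.5 N and x of parcel in the frame of hopper_a between -0.07 and 0.07 m and y of parcel in the frame of hopper_a between -0.07 and 0.07 m and z of parcel in the frame of hopper_a between 0 and 0.12 m), for 0.3 s.
At the end, for the whole second after the job is handed in: the parcel lies at rest inside hopper_a (its origin within the walls and below 120 mm), and both lids are shut (under 0.03 rad) (value of joint each of lid_a, lid_b below 0.03 rad and x of parcel in the frame of hopper_a between -0.07 and 0.07 m and y of parcel in the frame of hopper_a between -0.07 and 0.07 m and z of parcel in the frame of hopper_a between 0 and 0.12 m and linear speed of parcel below 0.02 m/s); the robot touches nothing.
It fails at once if the lid slams: it closes faster than 1.5 rad/s over its last 0.15 rad (value of joint lid_a below 0.15 rad and velocity of joint lid_a below -1.5 rad/s).
It fails at once if the robot touches the parcel (contact force between any of the fingers, the arm and parcel above 0.5 N).
It fails at once if the other box is opened (value of joint lid_b above 0.15 rad).
It fails at once if a bystander is shifted or lifted by more than 30 mm (distance of any of tape_roll, ink_stamp, stapler, small_carton, pen_cup, bar_scanner, staple_box from where it was at the start of the episode above 0.03 m).
It also fails if it takes over 35 s, if anything falls off the work surface, if the arm or the gripper's body presses on something with over 40 N, if the wrist force passes 120 N, or if a joint passes its speed limit or range.

ROBOT

A 6-joint arm with a two-finger parallel gripper is mounted at the origin on the work surface. World frame = base frame: x ahead of the robot, y to its left, z up, the work surface at z = 0. Lengths are in m, angles in degrees, forces in N, time in s.
With the tool pointing down it reaches from about 0.4 to 0.825 m from the base axis. Payload 7 kg.
Tool frame: the origin (TCP) lies at the very end of the fingers, on their centre line; the grasp point (between the pads) lies 19 mm behind it; z points along the fingers, y is the line along which they close (so a half turn about z gives the same grasp; the last joint's range is limited). The gripper opens to 88 mm and grips with 3 to 60 N. Pads are 19 mm wide; open, the fingers measure 130 mm over their backs; the gripper's body (78 mm by 193 mm) begins 47 mm behind the grasp point.
Start: joints at [-51.446, 20.546, 0.682, 0, -70.136, -16.507], TCP at [0.253, -0.626, 0.192] pointing down, gripper open.
Joint ranges: [-176.03, 176.03], [-82.01, 121.73], [-58.28, 71.71], [-173.87, 95.51], [-174.79, -0.11], [-173.66, 173.66]. Speed limits (degrees/s): [136.94, 136.94, 172.46, 180, 180, 180].

INTERFACE

Orientations are given as [roll, pitch, yaw] about the fixed x, y, z axes, in that order (R = Rz(yaw) Ry(pitch) Rx(roll)).
In Python, from plant import get_state, imaging, r, finder gives the robot as it stands.
- The arm moves only by the shell command python3 -m handwheel 'ROWS' [FORCE]. ROWS is JSON, a list of rows, each a list of 5 numbers: the closure, from 0 (fully open) to 1 (shut), then the shift along the world's x, y, z in cm, then the turn about the world's z in degrees. A call has 1 to 8 rows; each row is the pose to reach, as a shift and turn from the pose commanded when the call began; what a row does not reach only later rows make up. A row lasts 1/8 s, in which the tool goes at most 62.5 mm and 10.7 degrees, less where a joint would pass 70% of its speed; a pose out of reach is approached as far as the arm can. A call with a gripper value outside its range is refused whole. The fingers move at their own pace and stop on an object; FORCE is the grip in N (left out, the last holds). Time passes only in rows, so rows that repeat a pose let the fingers close. It gives the time, the measured TCP pose, the force, the opening and the grip force at its end, in the units of the state.
- get_state(): the state, without advancing time (a new reading comes with each control period).
- imaging.capture(name): name is "scene" or "top" or "wrist"; returns (picture, depth): 400x640x3 uint8, red, green, blue; 400x640 float32, m along the optical axis (not along the pixel's ray), 0 where there is no reading.
- imaging.get_calibration(name): a dict with "fx", "fy", "cx", "cy" (pixels), "rvec" (rotation vector, rad) and "tvec" (3), from world to camera coordinates, as OpenCV has them; the wrist camera has in their place "hand_eye" (4x4, takes a point from camera to tool coordinates, whose origin is the TCP and whose axes are the flange's). Camera axes: x right, y down, z forward; pixel columns grow to the right and rows downward; lengths in m; the calibration is good to about 2 mm. A picture is of the moment at which its call begins: read the wrist's pose just before it. get_calibration takes no time and is no camera call.
- r.close_job(): hands the job in; it is judged then, once.
Trained networks look in the newest picture that a camera, given by its name, has taken for a name from the list of things; names that differ only in an ending like _2 or _b are one class to them, and where a whole thing is asked for, a point or a joint stands for the part that bears it (a point fixed in the world has none). Each returns a list of dicts, best first, with "p" (0 to 1); they miss things now and then, are a little off and sometimes report something else, mostly with a low value. They report only what shows in the picture. A call takes as long as a camera call. They do not tell look-alikes from the thing itself.
- finder.cut_out(camera, query): "region" (400x640 bool, what is visible of it) and "pixel" ([column, row] in pixels, amid what is visible of it).
The state is a dict: "time_s": time; "joints": joint angles; "qd": joint speeds; "joint_torque": joint torques, N m; "tcp_pos": TCP position; "eef_rot": TCP orientation; "contact_force": force on the tool from outside, world axes, zero at the start; "moment": the same for the moment, N m; "gripper_width": finger opening in m; "gripper_force": force on a finger pad.
Only numpy, scipy, OpenCV 4.12 (cv2) and the standard library are available. Lean on these libraries where they do the work, as an engineer would, in place of code of your own. Each camera call takes 0.05 s, during which the arm holds its last target. There are 200 camera calls.

## Working session

There is one attempt and no reset: what is moved stays moved. The work goes in short steps, Python scripts to look and compute and a shell command to move; the robot and the scene stay as the last step left them, time stands still between calls to the robot, and variables do not carry over. Pictures are saved under pics/ and viewed, at most 10 in all, crops included, and the job is handed in when it is done.

```bash
mkdir -p pics; cat > h.py <<'E'
import numpy as np, cv2
from plant import get_state, imaging, r, finder
def world(name, depth):
    c=imaging.get_calibration(name); R=cv2.Rodrigues(np.array(c["rvec"],float))[0]; t=np.array(c["tvec"],float).ravel()
    v,u=np.indices(depth.shape)
    P=np.stack([(u-c["cx"])/c["fx"]*depth,(v-c["cy"])/c["fy"]*depth,depth],-1)
    return (P-t)@R
E
python3 - <<'E'
from h import *
for n in ["scene","top"]:
    im,d=imaging.capture(n); cv2.imwrite(f"pics/{n}0.png",im[:,:,::-1]); W=world(n,d)
    for q in ["pad_a","parcel","hopper_a"]:
        for f in finder.cut_out(n,q):
            m=f["region"]&(d>0); print(n,q,round(f["p"],2),f["pixel"],m.sum(),np.median(W[m],0).round(3) if m.any() else None)
print(get_state())
E
```

```text
scene pad_a 0.84 [306.7, 177.8] 344 [ 0.453 -0.164  0.112]
scene pad_a 0.69 [415.6, 215.1] 426 [0.457 0.205 0.113]
scene parcel 0.89 [205.9, 168.7] 376 [ 0.48  -0.578  0.027]
scene parcel 0.85 [231.5, 207.8] 578 [ 0.752 -0.199  0.19 ]
scene hopper_a 0.95 [261.0, 221.8] 6067 [ 0.694 -0.159  0.129]
scene hopper_a 0.78 [404.1, 277.6] 6706 [0.703 0.234 0.138]
top pad_a 0.84 [244.0, 233.4] 488 [0.462 0.199 0.113]
top pad_a 0.81 [362.0, 230.3] 481 [ 0.458 -0.175  0.114]
top pad_a 0.44 [370.9, 173.6] 2241 [ 0.632 -0.196  0.138]
top parcel 0.96 [396.5, 237.7] 507 [ 0.447 -0.283  0.031]
top parcel 0.78 [375.9, 136.5] 640 [ 0.733 -0.215  0.19 ]
top parcel 0.73 [487.4, 225.8] 589 [ 0.473 -0.596  0.03 ]
top parcel 0.73 [348.8, 271.8] 506 [ 0.332 -0.137  0.03 ]
top hopper_a 0.95 [237.3, 160.4] 6028 [0.681 0.222 0.139]
top hopper_a 0.68 [367.4, 165.3] 5093 [ 0.659 -0.192  0.139]
top hopper_a 0.68 [440.6, 174.9] 658 [ 0.653 -0.446  0.03 ]
{'time_s': 0.4, 'joints': array([-5.14460719e+01,  2.05519842e+01,  6.76060706e-01, -2.35074861e-03,
       -7.01359029e+01, -1.65068753e+01]), 'qd': array([ 0.05609272, -0.1008885 ,  0.07246355,  0.03407912, -0.10147297,
       -0.03455071]), 'joint_torque': array([-3.81124919e-04, -5.81675291e+01,  2.92921793e+01,  6.99355736e+00,
        1.08446914e-02, -7.32523836e-05]), 'tcp_pos': array([ 0.25332129, -0.62556959,  0.19144545]), 'eef_rot': array([ 1.79988033e+02, -1.24063926e-03, -1.57953746e+02]), 'contact_force': array([0.28613036, 0.89785729, 0.40884328]), 'moment': array([0.05407108, 0.00825067, 0.02323677]), 'gripper_force': 0.0, 'gripper_width': 0.08732690577355623}
```

View pics/top0.png

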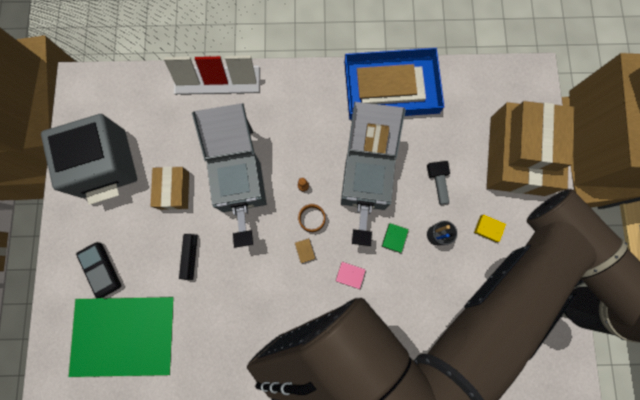

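View pics/scene0.png

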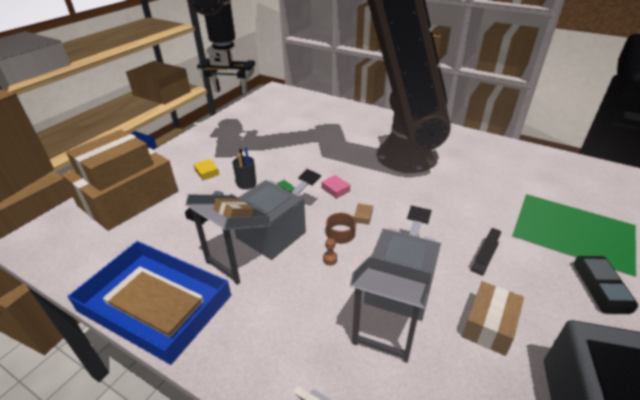

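The parcel (brown with pale tape) is on the right-hand box's chute, at top (376,137) and scene (231,208). Its pad is at top (362,235), about (0.456, -0.17, 0.117). The green, pink and yellow blocks are decoys. I'll go above the pad with the fingers closed.

```bash
python3 -m handwheel '[[1,2.5,5.5,1,-4],[1,5,11,2,-8],[1,7.5,17,2,-12],[1,10,22.5,2,-16],[1,12.5,28,2,-20],[1,15,34,2,-24],[1,17.5,39.5,2,-28],[1,20,45,2,-28]]' 20
python3 -m handwheel '[[1,0,0,0,0],[1,0,0,0,0]]'
python3 - <<'E'
from h import *
from scipy.spatial.transform import Rotation as Ro
s=get_state(); print(s["tcp_pos"],s["eef_rot"],s["gripper_width"],s["contact_force"],s["time_s"])
im,d=imaging.capture("wrist"); cv2.imwrite("pics/w1.png",im[:,:,::-1])
c=imaging.get_calibration("wrist"); H=np.array(c["hand_eye"]); R=Ro.from_euler("xyz",s["eef_rot"],degrees=True).as_matrix()
v,u=np.indices(d.shape); P=np.stack([(u-c["cx"])/c["fx"]*d,(v-c["cy"])/c["fy"]*d,d],-1)
W=(P@H[:3,:3].T+H[:3,3])@R.T+s["tcp_pos"]
for q in ["pad_a","lever_a","lid_a"]:
    for f in finder.cut_out("wrist",q):
        m=f["region"]&(d>0); X=W[m]
        print(q,round(f["p"],2),f["pixel"],m.sum(),np.median(X,0).round(3),np.percentile(X,[2,98],axis=0).round(3) if m.any() else None)
im,d=imaging.capture("top");W=world("top",d)
for q in ["pad_a","hopper_a"]:
    for f in finder.cut_out("top",q):
        m=f["region"]&(d>0); X=W[m]; print("top",q,round(f["p"],2),np.median(X,0).round(3))
        if q=="hopper_a":
            k=X[(X[:,2]>.125)&(X[:,2]<.145)]; print(cv2.minAreaRect(k[:,:2].astype(np.float32)))
E
```

```text
time_s: 1.4
tcp_pos: [0.454, -0.1736, 0.2121]
eef_rot: [180.0, 0.1, 174.0]
contact_force: [1.2, -1.3, 0.1]
gripper_width: 0.0131
gripper_force: 0.0
time_s: 1.65
tcp_pos: [0.4534, -0.1754, 0.2116]
eef_rot: [-180.0, 0.0, 174.1]
contact_force: [0.3, 0.2, -0.0]
gripper_width: 0.0003
gripper_force: 0.0
[ 0.45336494 -0.17537356  0.21164636] [-1.79995922e+02  1.77175170e-03  1.74128537e+02] 0.0003355226626416593 [ 0.3415963   0.1879702  -0.03929357] 1.65
pad_a 0.7 [326.8, 178.7] 3223 [ 0.445 -0.169  0.116] [[ 0.418 -0.195  0.098]
 [ 0.5   -0.138  0.123]]
lever_a 0.84 [328.5, 180.9] 3226 [ 0.445 -0.169  0.116] [[ 0.418 -0.195  0.098]
 [ 0.499 -0.138  0.123]]
lid_a 0.59 [318.9, 296.4] 10 [ 0.565 -0.188  0.136] [[ 0.563 -0.189  0.136]
 [ 0.568 -0.187  0.137]]
top pad_a 0.66 [0.459 0.2   0.114]
top hopper_a 0.77 [ 0.714 -0.196  0.154]
((0.5737494230270386, -0.18773023784160614), (0.14958974719047546, 0.30572405457496643), 81.70528411865234)
top hopper_a 0.64 [0.692 0.227 0.141]
((0.5783923268318176, 0.21364815533161163), (0.31176894903182983, 0.15115046501159668), 8.862395286560059)
```

View pics/w1.png

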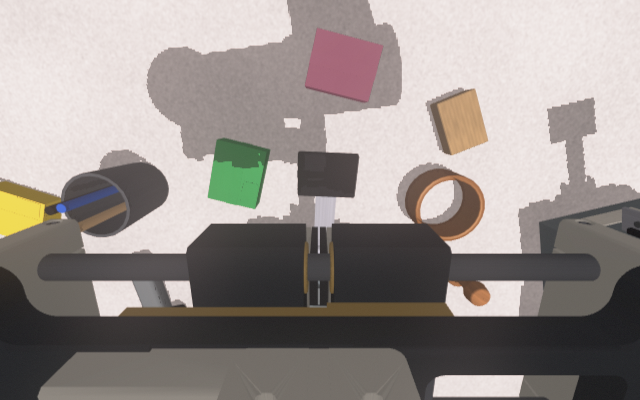

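The pad shows whole at wrist (328,173), centred about (0.444, -0.168). I'll shift -0.8 cm in x and +0.7 cm in y, then descend and press.

```bash
python3 -m handwheel '[[1,-0.8,0.7,-3,0],[1,-0.8,0.7,-6,0],[1,-0.8,0.7,-8,0],[1,-0.8,0.7,-9,0],[1,-0.8,0.7,-9.6,0],[1,-0.8,0.7,-10.2,0],[1,-0.8,0.7,-10.8,0]]'
python3 -m handwheel '[[1,0,0,-0.6,0],[1,0,0,-1.2,0],[1,0,0,-1.8,0],[1,0,0,-2.4,0],[1,0,0,-3,0],[1,0,0,-3.4,0],[1,0,0,-3.6,0],[1,0,0,-3.6,0]]'
```

```text
time_s: 2.88
tcp_pos: [0.4458, -0.1687, 0.1037]
eef_rot: [180.0, 0.1, 174.0]
contact_force: [0.7, -0.3, -0.3]
gripper_width: 0.0004
gripper_force: 0.0
time_s: 3.88
tcp_pos: [0.4443, -0.1688, 0.0673]
eef_rot: [-180.0, -0.1, 174.0]
contact_force: [-3.1, -1.0, 5.8]
gripper_width: 0.0004
gripper_force: 2.4
```

```bash
python3 -m handwheel '[[1,0,0,-0.1,0],[1,0,0,-0.2,0],[1,0,0,-0.2,0],[1,0,0,-0.2,0],[1,0,0,-0.2,0],[1,0,0,-0.2,0]]'
python3 - <<'E'
from h import *
im,d=imaging.capture("scene"); cv2.imwrite("pics/s2.png",cv2.resize(im[120:320,140:460,::-1],(800,500)))
W=world("scene",d)
for f in finder.cut_out("scene","parcel"): print(f["p"],f["pixel"],np.median(W[f["region"]&(d>0)],0).round(3))
E
```

```text
time_s: 4.62
tcp_pos: [0.4445, -0.1688, 0.0655]
eef_rot: [-180.0, -0.1, 174.0]
contact_force: [-4.3, 0.1, 5.5]
gripper_width: 0.0005
gripper_force: 2.4
0.81 [203.9, 170.4] [ 0.483 -0.574  0.027]
0.74 [335.8, 184.5] [ 0.341 -0.122  0.027]
0.49 [287.5, 183.5] [ 0.426 -0.272  0.03 ]
0.46 [277.5, 210.5] [ 0.594 -0.186  0.067]
```

View pics/s2.png

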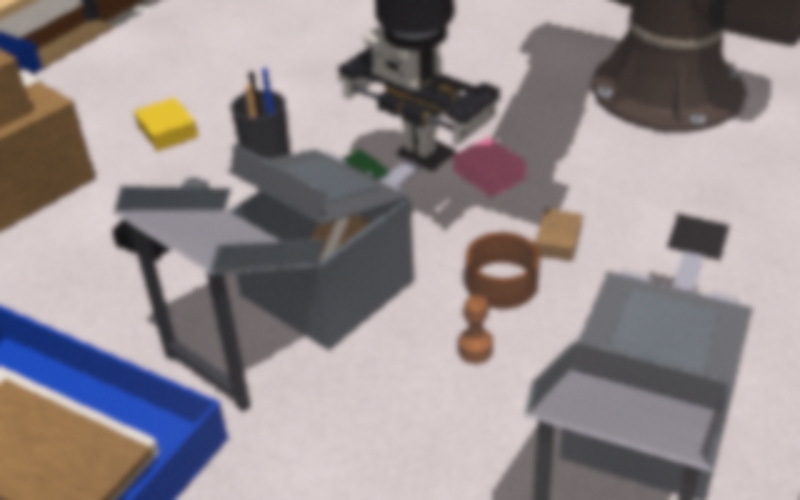

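The parcel is already in the box (crop ~(340,235), about (0.594, -0.186, 0.067)). I'll press on to the hard stop to be sure the lid is fully open.

```bash
python3 -m handwheel '[[1,0,0,-0.1,0],[1,0,0,-0.2,0],[1,0,0,-0.3,0],[1,0,0,-0.3,0],[1,0,0,-0.3,0],[1,0,0,-0.3,0],[1,0,0,-0.3,0]]'
python3 - <<'E'
from h import *
im,d=imaging.capture("scene");W=world("scene",d)
for q in ["lid_a","parcel"]:
  for f in finder.cut_out("scene",q):
    X=W[f["region"]&(d>0)]; print(q,f["p"],np.median(X,0).round(3))
    if q=="lid_a":
        Y=X[(X[:,2]>.15)&(X[:,1]<0)]
        if len(Y)>50:
            a=[0,0,0]; b=0
            rng=np.random.default_rng(0)
            for _ in range(300):
                p=Y[rng.choice(len(Y),3,False)]; n=np.cross(p[1]-p[0],p[2]-p[0]); n/=np.linalg.norm(n)+1e-12
                k=(abs((Y-p[0])@n)<.003).sum()
                if k>b: a,b=n,k
            print("normal",a,b,len(Y),"tilt rad",np.arccos(abs(a[2])))
E
```

```text
time_s: 5.6
tcp_pos: [0.4452, -0.1687, 0.0626]
eef_rot: [-180.0, -0.0, 174.0]
contact_force: [-3.5, -1.1, 4.7]
gripper_width: 0.0004
gripper_force: 2.5
lid_a 0.89 [ 0.657 -0.175  0.174]
normal [ 0.91767469 -0.13857006  0.37238621] 477 873 tilt rad 1.1892174945267222
lid_a 0.59 [0.635 0.233 0.137]
parcel 0.97 [ 0.344 -0.124  0.028]
parcel 0.73 [ 0.592 -0.19   0.069]
parcel 0.69 [ 0.48  -0.578  0.028]
parcel 0.67 [ 0.425 -0.27   0.029]
parcel 0.2 [ 0.46  -0.158  0.093]
```

```bash
python3 -m handwheel '[[1,0,0,-0.15,0],[1,0,0,-0.3,0],[1,0,0,-0.3,0],[1,0,0,-0.3,0],[1,0,0,-0.3,0]]'; python3 -m handwheel '[[1,0,0,-0.15,0],[1,0,0,-0.3,0],[1,0,0,-0.3,0],[1,0,0,-0.3,0],[1,0,0,-0.3,0]]'
```

```text
time_s: 6.38
tcp_pos: [0.4453, -0.1687, 0.0596]
eef_rot: [-180.0, -0.0, 174.0]
contact_force: [-5.1, -0.8, 4.4]
gripper_width: 0.0006
gripper_force: 2.4
time_s: 7.0
tcp_pos: [0.4454, -0.1686, 0.0566]
eef_rot: [180.0, 0.0, 174.0]
contact_force: [-4.3, -0.5, 4.7]
gripper_width: 0.0004
gripper_force: 2.5
```

```bash
python3 - <<'E'
from h import *
im,d=imaging.capture("wrist"); cv2.imwrite("pics/w3.png",im[:,:,::-1])
im,d=imaging.capture("scene"); cv2.imwrite("pics/s3.png",cv2.resize(im[140:240,220:380,::-1],(800,500),interpolation=cv2.INTER_CUBIC))
E
```

```text
(no output)
```

View pics/w3.png

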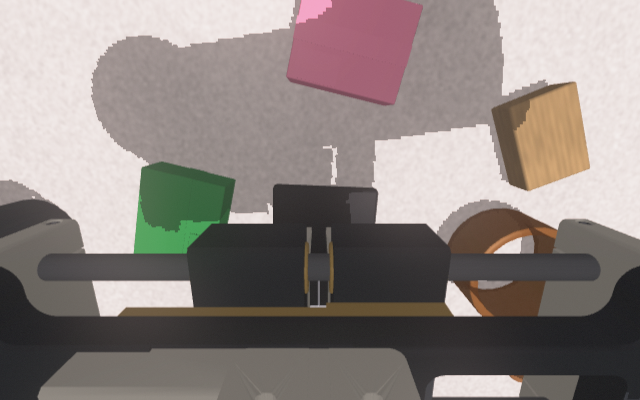

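View pics/s3.png

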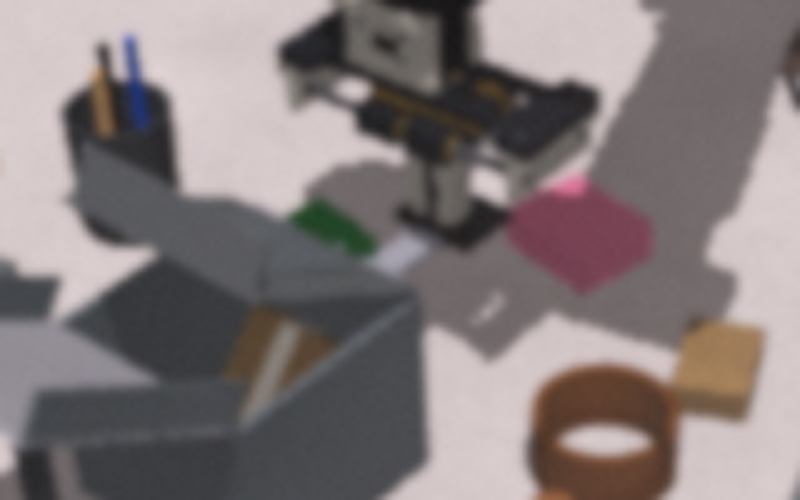

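The fingers rest well on the pad, and the parcel lies inside (crop ~(280,360)). No stop force yet, so I'll press on.

```bash
python3 -m handwheel '[[1,0,0,-0.2,0],[1,0,0,-0.4,0],[1,0,0,-0.4,0]]'; python3 -m handwheel '[[1,0,0,-0.2,0],[1,0,0,-0.4,0],[1,0,0,-0.4,0]]'
python3 - <<'E'
from h import *
im,d=imaging.capture("scene");W=world("scene",d)
f=finder.cut_out("scene","lid_a")
for g in f:
    X=W[g["region"]&(d>0)]
    if np.median(X[:,1])<0: print(g["p"],np.percentile(X,[2,50,98],axis=0).round(3))
E
```

```text
time_s: 7.48
tcp_pos: [0.4453, -0.1686, 0.0525]
eef_rot: [180.0, -0.0, 174.0]
contact_force: [-4.1, -0.2, 4.7]
gripper_width: 0.0003
gripper_force: 2.3
time_s: 7.85
tcp_pos: [0.4456, -0.1686, 0.0486]
eef_rot: [180.0, 0.0, 174.1]
contact_force: [-3.0, 0.6, 4.0]
gripper_width: 0.0002
gripper_force: 2.2
0.74 [[ 0.425 -0.413  0.025]
 [ 0.646 -0.185  0.231]
 [ 0.666 -0.115  0.248]]
```

```bash
python3 -m handwheel '[[1,0,0,-0.2,0],[1,0,0,-0.4,0],[1,0,0,-0.4,0]]'; python3 -m handwheel '[[1,0,0,-0.2,0],[1,0,0,-0.4,0],[1,0,0,-0.4,0]]'
python3 - <<'E'
from h import *
im,d=imaging.capture("scene");W=world("scene",d)
f=finder.cut_out("scene","lid_a")
for g in f:
    X=W[g["region"]&(d>0)]
    if np.median(X[:,1])<0: print(g["p"],np.percentile(X,[2,50,98],axis=0).round(3))
cv2.imwrite("pics/s4.png",cv2.resize(im[120:240,220:380,::-1],(800,600),interpolation=cv2.INTER_CUBIC))
E
```

```text
time_s: 8.32
tcp_pos: [0.4457, -0.1686, 0.0445]
eef_rot: [180.0, 0.0, 174.1]
contact_force: [-2.3, 0.7, 3.0]
gripper_width: 0.0002
gripper_force: 1.8
time_s: 8.7
tcp_pos: [0.446, -0.1686, 0.0405]
eef_rot: [180.0, 0.1, 174.1]
contact_force: [0.1, -0.0, 3.3]
gripper_width: 0.0006
gripper_force: 1.4
0.47 [[ 0.474 -0.048 -0.001]
 [ 0.516 -0.007  0.029]
 [ 0.561  0.036  0.05 ]]
```

View pics/s4.png

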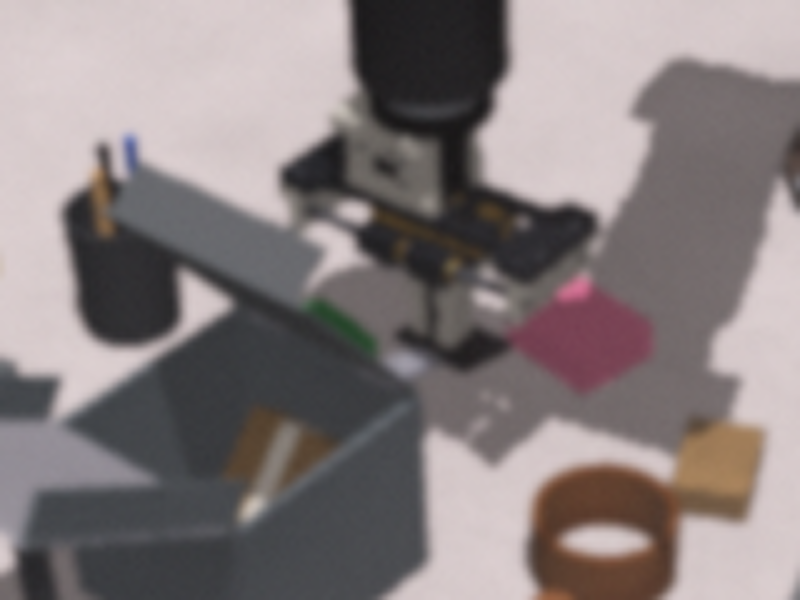

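```bash
python3 -m handwheel '[[1,0,0,-0.1,0],[1,0,0,-0.2,0],[1,0,0,-0.2,0],[1,0,0,-0.2,0]]'; python3 -m handwheel '[[1,0,0,-0.1,0],[1,0,0,-0.2,0],[1,0,0,-0.2,0],[1,0,0,-0.2,0]]'
```

```text
time_s: 9.3
tcp_pos: [0.4457, -0.1686, 0.0386]
eef_rot: [180.0, 0.0, 174.1]
contact_force: [1.2, 0.1, 3.3]
gripper_width: 0.0006
gripper_force: 1.2
time_s: 9.8
tcp_pos: [0.445, -0.1686, 0.0364]
eef_rot: [180.0, -0.0, 174.0]
contact_force: [2.0, -0.1, 2.0]
gripper_width: 0.0004
gripper_force: 1.1
```

```bash
python3 -m handwheel '[[1,0,0,-0.1,0],[1,0,0,-0.2,0],[1,0,0,-0.2,0],[1,0,0,-0.2,0]]'; python3 -m handwheel '[[1,0,0,-0.1,0],[1,0,0,-0.2,0],[1,0,0,-0.2,0],[1,0,0,-0.2,0]]'
```

```text
time_s: 10.3
tcp_pos: [0.4454, -0.1687, 0.0355]
eef_rot: [-180.0, 0.0, 174.1]
contact_force: [-4.0, 2.5, 16.4]
gripper_width: 0.0005
gripper_force: 8.2
time_s: 10.8
tcp_pos: [0.4456, -0.1688, 0.0351]
eef_rot: [-180.0, 0.1, 174.1]
contact_force: [-10.7, 6.3, 36.2]
gripper_width: 0.0007
gripper_force: 18.5
```

The stop is reached (36 N), so the lid is fully open. I'll hold briefly, check the parcel, then ease up at about 2 cm/s.

```bash
python3 -m handwheel '[[1,0,0,0.1,0],[1,0,0,0.1,0],[1,0,0,0.1,0],[1,0,0,0.1,0]]'
python3 - <<'E'
from h import *
im,d=imaging.capture("scene");W=world("scene",d)
for f in finder.cut_out("scene","parcel"): print(round(f["p"],2),np.median(W[f["region"]&(d>0)],0).round(3))
E
python3 -m handwheel '[[1,0,0,0.25,0],[1,0,0,0.5,0],[1,0,0,0.75,0],[1,0,0,1,0],[1,0,0,1.25,0],[1,0,0,1.5,0],[1,0,0,1.75,0],[1,0,0,2,0]]'
python3 -m handwheel '[[1,0,0,0.2,0],[1,0,0,0.4,0],[1,0,0,0.6,0],[1,0,0,0.8,0],[1,0,0,1,0],[1,0,0,1.2,0],[1,0,0,1.4,0],[1,0,0,1.6,0]]'
```

```text
time_s: 11.3
tcp_pos: [0.4455, -0.1688, 0.0353]
eef_rot: [-180.0, 0.0, 174.1]
contact_force: [-6.2, 4.6, 25.2]
gripper_width: 0.0004
gripper_force: 13.1
0.65 [ 0.591 -0.193  0.071]
0.6 [ 0.482 -0.575  0.027]
0.56 [ 0.346 -0.114  0.027]
time_s: 12.4
tcp_pos: [0.445, -0.1687, 0.0537]
eef_rot: [-180.0, -0.0, 174.0]
contact_force: [-3.6, 0.5, 5.2]
gripper_width: 0.0007
gripper_force: 2.3
time_s: 13.4
tcp_pos: [0.4469, -0.1687, 0.0702]
eef_rot: [-180.0, 0.2, 174.1]
contact_force: [2.6, -2.6, 4.5]
gripper_width: 0.0003
gripper_force: 2.2
```

```bash
python3 -m handwheel '[[1,0,0,0.15,0],[1,0,0,0.3,0],[1,0,0,0.45,0],[1,0,0,0.6,0],[1,0,0,0.75,0],[1,0,0,0.9,0],[1,0,0,1.05,0],[1,0,0,1.2,0]]'
python3 -m handwheel '[[1,0,0,0.15,0],[1,0,0,0.3,0],[1,0,0,0.45,0],[1,0,0,0.6,0],[1,0,0,0.75,0],[1,0,0,0.9,0],[1,0,0,1.05,0],[1,0,0,1.2,0]]'
python3 -m handwheel '[[1,0,0,0.15,0],[1,0,0,0.3,0],[1,0,0,0.45,0],[1,0,0,0.6,0],[1,0,0,0.75,0],[1,0,0,0.9,0],[1,0,0,1.05,0],[1,0,0,1.2,0]]'
```

```text
time_s: 14.4
tcp_pos: [0.4454, -0.1686, 0.0817]
eef_rot: [180.0, 0.0, 174.0]
contact_force: [5.0, -0.6, 3.0]
gripper_width: 0.0006
gripper_force: 2.2
time_s: 15.4
tcp_pos: [0.4453, -0.1686, 0.0937]
eef_rot: [180.0, 0.0, 174.0]
contact_force: [0.0, 0.1, 0.4]
gripper_width: 0.0004
gripper_force: 0.0
time_s: 16.4
tcp_pos: [0.4453, -0.1686, 0.1056]
eef_rot: [-180.0, -0.0, 174.0]
contact_force: [0.5, 0.1, -0.3]
gripper_width: 0.0004
gripper_force: 0.0
```

Contact is free. I'll back off further up and check.

```bash
python3 -m handwheel '[[1,0,0,1,0],[1,0,0,3,0],[1,0,0,6,0],[1,0,0,9,0],[1,0,0,9,0],[1,0,0,9,0]]'
python3 - <<'E'
from h import *
im,d=imaging.capture("scene");cv2.imwrite("pics/s5.png",cv2.resize(im[120:320,140:460,::-1],(800,500)))
E
```

```text
time_s: 17.15
tcp_pos: [0.4451, -0.1685, 0.1956]
eef_rot: [180.0, 0.0, 174.0]
contact_force: [0.4, 0.2, -0.3]
gripper_width: 0.0005
gripper_force: 0.0
```

View pics/s5.png

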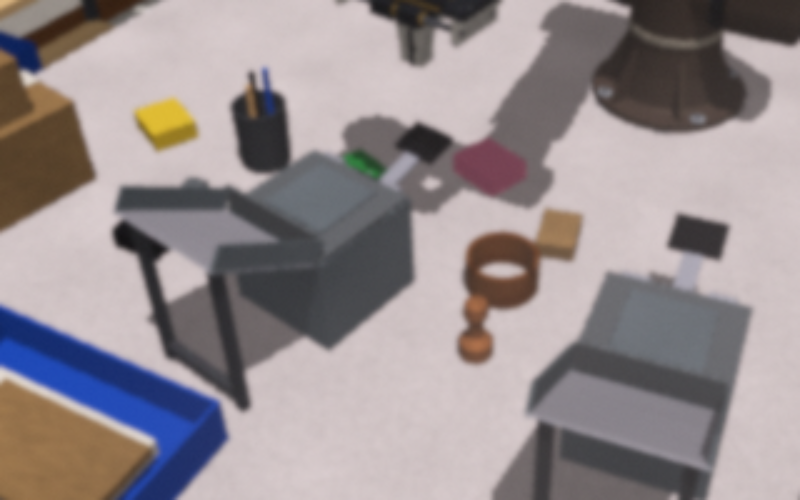

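Both lids are shut, the chute is empty and nothing else has moved.

```bash
python3 -c "
from h import *
print(r.close_job())"
```

```text
the job is handed in; nothing more can be done
None
```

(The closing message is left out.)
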